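# Sort amber pieces into the jeweller's sample trays

### The job

Sort the five loose amber pieces on the jeweller's bench (two round cabochons, two bars, one ring) into the three wooden trays: each goes into the tray whose raised ledge carries a fixed sample of the same shape. Set each one down gently, right way up and flat on the tray's floor, not on a rim or on another piece; take care not to shift or tip the two small glass vials that stand among them.

Things in the scene. Friction and masses are not known exactly. Their poses are not given: they have to be found in the camera images.
- round_a: one domed round cabochon of amber, 36 mm across, 18 mm high, with upright sides up to 12 mm; loose, flat side down. Origin: centre of the underside, z up. About 19 g; it belongs in tray_round
- round_b: the other domed round cabochon of amber, 36 mm across, 18 mm high, with upright sides up to 12 mm; loose, flat side down. Origin: centre of the underside, z up. About 19 g; it belongs in tray_round
- bar_a: one straight bar of amber, 54 mm long (its x axis), 22 mm wide (its y axis), 18 mm high; loose, lying flat. Origin: centre of the underside, z up. About 22 g; it belongs in tray_bar
- bar_b: the other straight bar of amber, 54 mm long (its x axis), 22 mm wide (its y axis), 18 mm high; loose, lying flat. Origin: centre of the underside, z up. About 22 g; it belongs in tray_bar
- ring: thick flat ring of amber, 44 mm outside, 20 mm hole, 16 mm high; loose, lying flat. Origin: centre of the underside, z up (along its axis). About 24 g; it belongs in tray_ring
- tray_round: low fixed wooden tray for the two round cabochons, with a domed round fixed as sample on its ledge (leave it). Inside 96 mm (x) by 120 mm (y), floor 4 mm above the bench, rims 6 mm thick, top 10 mm above the bench. Origin: middle of the inside, at bench height; z up. The ledge (14 mm high, sample up to 32 mm above the bench) runs along the +x side, x = 54 to 110 mm
- tray_bar: low fixed wooden tray for the two bars, with a long bar fixed as sample on its ledge (leave it). Inside 96 mm (x) by 120 mm (y), floor 4 mm above the bench, rims 6 mm thick, top 10 mm above the bench. Origin: middle of the inside, at bench height; z up. The ledge (14 mm high, sample up to 32 mm above the bench) runs along the +x side, x = 54 to 110 mm
- tray_ring: low fixed wooden tray for the ring, with a ring fixed as sample on its ledge (leave it). Inside 96 mm (x) by 120 mm (y), floor 4 mm above the bench, rims 6 mm thick, top 10 mm above the bench. Origin: middle of the inside, at bench height; z up. The ledge (14 mm high, sample up to 32 mm above the bench) runs along the +x side, x = 54 to 110 mm
- vial_a: small corked green glass vial standing in the middle of the scattered pieces, 26 mm across, 50 mm high, loose. Origin: centre of its foot. A bystander: not to be shifted or tipped
- vial_b: small corked green glass vial standing near their right-hand end (-y), 26 mm across, 50 mm high, loose. Origin: centre of its foot. A bystander: not to be shifted or tipped
Things that resemble listed ones, but are neither listed nor needed, are in the scene too. Leave any black or turquoise look-alike of the ring alone.

How it is judged:
By the outcome, as a careful person would: the job done as asked, in the order asked, and still so for the second after the job is handed in, with the robot touching nothing.
It also fails if it takes over 117 s, if anything falls off the work surface, if the arm or the gripper's body presses on something with over 40 N, if the wrist force passes 120 N, or if a joint passes its speed limit or range.

### The arm

A 7-joint arm with a two-finger parallel gripper is mounted at the origin on the work surface. World frame = base frame: x ahead of the robot, y to its left, z up, the work surface at z = 0. Lengths are in m, angles in rad, forces in N, time in s.
With the tool pointing down it reaches from about 0.4 to 0.875 m from the base axis. Payload 4.4 kg.
Tool frame: the origin (TCP) lies at the very end of the fingers, on their centre line; the grasp point (between the pads) lies 19 mm behind it (ctrl.pinch_z is the z of the grasp point in the tool frame, in m); z points along the fingers, y is the line along which they close (so a half turn about z gives the same grasp; the last joint's range is limited). The gripper opens to 85 mm and grips with 20 to 120 N. Pads are 22 mm wide; open, the fingers measure 114 mm over their backs; the gripper's body (76 mm by 85 mm) begins 54 mm behind the grasp point. The pads swing forward as they close: fully open they stand 13 mm farther back than shut.
Start: joints at [-1.328, 0.628, 0.038, 1.517, -0.027, 0.996, -0.02], TCP at [0.198, 0.619, 0.231] pointing down, gripper open.
Joint ranges: [-3.06, 3.06], [-0.37, 2.12], [-1.25, 1.32], [0.18, 2.47], [-1.1, 4.24], [0.23, 1.98], [-2.94, 2.94]. Speed limits (rad/s): [2.57, 2.57, 3.14, 3.14, 3.14, 3.14, 3.14].

### API

Orientations are given as a unit quaternion [x, y, z, w].
In Python, from rig import ctrl gives the robot as it stands. The module is installed in compiled form; this text tells all that it offers.
- The arm moves only by the tool play_rows, never from a script. Its argument "motion" is text: rows parted by semicolons, each of 5 numbers parted by spaces: the shift along the tool's x, y, z in m, then the turn about the tool's z in degrees, then the closure, from 0 (fully open) to 1 (shut). A call has exactly 8 rows; each row shifts and turns the commanded pose from where the row before left it, along the tool's axes as they then stand; what a row does not reach is not made up. A row lasts 1/10 s, in which the tool goes at most 50 mm and 8.59 degrees, less where a joint would pass 70% of its speed; a pose out of reach is approached as far as the arm can. A call with a gripper value outside its range is refused whole. The fingers move at their own pace and stop on an object; the grip force is fixed at half the most. Time passes only in rows, so rows that do not move let the fingers close, or fill a call up. It gives the time, the measured TCP pose, the force, the opening and the grip force at its end, in the units of the state.
- ctrl.get_obs(): the state, without advancing time (a new reading comes with each control period).
- ctrl.read_camera(name): name is "scene" or "top" or "wrist"; returns a dict with "frame" (420x560x3 uint8, blue, green, red), "camera_matrix" (3x3 intrinsics, pixels), "camera_from_world" (4x4, takes a point from world to camera coordinates); the wrist camera has in their place "T_tool_cam" (4x4, takes a point from camera to tool coordinates, whose origin is the TCP and whose axes are the flange's). Camera axes: x right, y up, looking along -z (the intrinsics and any distortion apply to the point x, -y, -z); pixel columns grow to the right and rows downward; lengths in m; the calibration is good to about 2 mm. A picture is of the moment at which its call begins: read the wrist's pose just before it. There is no depth.
- ctrl.hand_in(): hands the job in; it is judged then, once.
The state is a dict: "time": time; "joint_positions": joint angles; "qd": joint speeds; "tau": joint torques, N m; "position": TCP position; "tcp_rot": TCP orientation; "wrist_force": force on the tool from outside, world axes, zero at the start; "wrist_torque": the same for the moment, N m; "grip_width": finger opening in m; "finger_force": force on a finger pad.
Only numpy, scipy, OpenCV 4.12 (cv2) and the standard library are available. Lean on these libraries where they do the work, as an engineer would, in place of code of your own. Each camera call takes 0.05 s, during which the arm holds its last target. There are 200 camera calls.

## Working session

There is one attempt and no reset: what is moved stays moved. The work goes in short steps, Python scripts to look and compute and a tool call to move; the robot and the scene stay as the last step left them, time stands still between calls to the robot, and variables do not carry over. Pictures are saved under pics/ and viewed, at most 14 in all, crops included, and the job is handed in when it is done.

Besides the shell and the picture viewer there is one more tool, called as name(argument=value, ...) on one line, values as JSON. play_rows: Moves the arm, as the interface text tells. Its arguments: {"type":"object","properties":{"motion":{"type":"string"}},"required":["motion"]}

```bash
mkdir -p pics
python3 - <<'E'
from rig import ctrl
import cv2,numpy as np
np.set_printoptions(precision=4,suppress=True)
print(ctrl.get_obs(), ctrl.pinch_z)
for n in ("top","scene","wrist"):
    d=ctrl.read_camera(n); cv2.imwrite(f"pics/{n}0.png",d["frame"])
    print(n,{k:v for k,v in d.items() if k!="frame"})
E
```

```text
{'time': 0.0, 'joint_positions': array([-1.3278,  0.6293,  0.0384,  1.5184, -0.027 ,  0.9963, -0.02  ]), 'qd': array([ 0.0003,  0.0004,  0.0008, -0.0026, -0.0001, -0.0003,  0.0012]), 'tau': array([ -0.0009, -56.3392,   1.2257, -19.3455,   0.0109,   0.0105,
         0.    ]), 'position': array([0.1973, 0.6186, 0.2304]), 'tcp_rot': array([ 0.1538,  0.9881, -0.001 , -0.0001]), 'wrist_force': array([ 0.0872,  0.1095, -0.8148]), 'wrist_torque': array([-0.0237,  0.0244,  0.0392]), 'finger_force': 0.0, 'grip_width': 0.08548795772241202} -0.0187
top {'camera_matrix': array([[500.7264,   0.    , 282.666 ],
       [  0.    , 500.7264, 211.1419],
       [  0.    ,   0.    ,   1.    ]]), 'camera_from_world': array([[-0.002 , -0.9999, -0.012 ,  0.0213],
       [ 0.9829, -0.0042,  0.1842, -0.5146],
       [-0.1842, -0.0115,  0.9828, -0.8507],
       [ 0.    ,  0.    ,  0.    ,  1.    ]])}
scene {'camera_matrix': array([[396.3626,   0.    , 275.6756],
       [  0.    , 396.3626, 207.2947],
       [  0.    ,   0.    ,   1.    ]]), 'camera_from_world': array([[ 0.7267,  0.6868,  0.0157, -0.3898],
       [-0.5431,  0.5604,  0.6253,  0.2845],
       [ 0.4206, -0.4629,  0.7803, -0.9873],
       [ 0.    ,  0.    ,  0.    ,  1.    ]])}
wrist {'camera_matrix': array([[350.5017,   0.    , 274.5992],
       [  0.    , 350.5017, 208.4715],
       [  0.    ,   0.    ,   1.    ]]), 'T_tool_cam': array([[ 0.0005,  0.9463,  0.3234,  0.0823],
       [ 1.    , -0.0006,  0.0003, -0.0005],
       [ 0.0004,  0.3234, -0.9463, -0.1418],
       [ 0.    ,  0.    ,  0.    ,  1.    ]])}
```

View pics/top0.png

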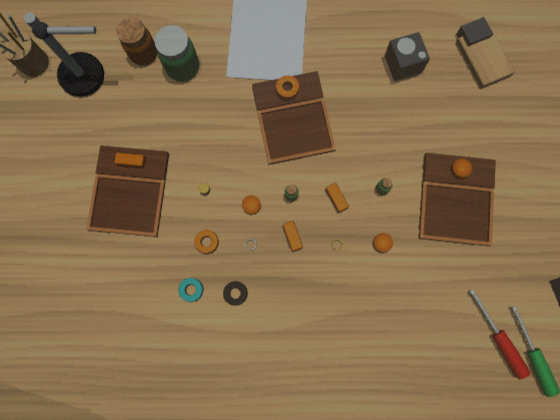

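View pics/scene0.png

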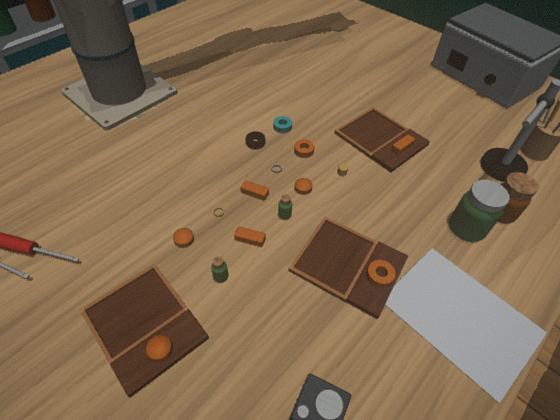

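The views show five loose amber pieces (top pixels): rounds at (251,204) and (383,243), bars at (337,197) and (293,236), and the ring at (206,241).

Things that could be mistaken for them:
- **Fixed samples:** bar (130,160), ring (287,87), round (462,168).
- **Look-alike rings:** turquoise (190,290), black (235,293).
- **Small thin rings:** (251,244) and (336,244).
- **Brass stub:** (204,189).

The vials stand at (291,193) and (385,186).

```bash
cat > h.py <<'E'
from rig import ctrl
import cv2, numpy as np
from scipy.spatial.transform import Rotation as Rot
np.set_printoptions(precision=4,suppress=True)
def cam(n):
    o=ctrl.get_obs(); d=ctrl.read_camera(n); K=d["camera_matrix"]
    if n=="wrist":
        T=np.eye(4); T[:3,:3]=Rot.from_quat(o["tcp_rot"]).as_matrix(); T[:3,3]=o["position"]
        W=T@d["T_tool_cam"]
    else: W=np.linalg.inv(d["camera_from_world"])
    return d["frame"],K,W
def rays(px,K,W):
    px=np.atleast_2d(px).astype(float)
    v=np.c_[(px[:,0]-K[0,2])/K[0,0],-(px[:,1]-K[1,2])/K[1,1],-np.ones(len(px))]@W[:3,:3].T
    return W[:3,3],v
def plane(px,K,W,z):
    c,v=rays(px,K,W); return c+v*((z-c[2])/v[:,2])[:,None]
def proj(p,K,W):
    q=(np.atleast_2d(p)-W[:3,3])@W[:3,:3]
    return np.c_[K[0,2]+K[0,0]*q[:,0]/-q[:,2],K[1,2]-K[1,1]*q[:,1]/-q[:,2]]
def tri(a,A,b,B):
    c1,v1=rays(a,*A);c2,v2=rays(b,*B);v1=v1[0];v2=v2[0]
    s=np.linalg.lstsq(np.c_[v1,-v2],c2-c1,rcond=None)[0]
    p,q=c1+s[0]*v1,c2+s[1]*v2
    return (p+q)/2,np.linalg.norm(p-q)
def blobs(img,lo,hi,amin):
    m=cv2.inRange(cv2.cvtColor(img,cv2.COLOR_BGR2HSV),lo,hi)
    m=cv2.morphologyEx(m,cv2.MORPH_OPEN,np.ones((2,2),np.uint8))
    cs=cv2.findContours(m,cv2.RETR_EXTERNAL,cv2.CHAIN_APPROX_NONE)[0]
    out=[]
    for c in cs:
        M=cv2.moments(c)
        if M["m00"]>=amin: out.append((np.array([M["m10"],M["m01"]])/M["m00"],M["m00"],c))
    return out
AMB=((4,190,110),(18,255,255))
def rect(c,K,W,z):
    P=plane(c[:,0,:],K,W,z)[:,:2]
    (x,y),(w,h),a=cv2.minAreaRect((P*1e3).astype(np.float32))
    if w<h: w,h,a=h,w,a+90
    return x,y,w,h,(a+90)%180-90
E
python3 - <<'E'
from h import *
t,s=cam("top"),cam("scene")
for n,c in(("top",t),("scene",s)):
    print(n)
    for p,a,_ in blobs(c[0],*AMB,40): print(p.round(1),a)
for n,c,ps in(("top",t,[(127,205),(297,130),(457,213),(150,150),(251,204),(293,236),(206,232),(250,290),(291,193)]),):
    h=cv2.cvtColor(c[0],cv2.COLOR_BGR2HSV)
    for p in ps: print(p,h[p[1],p[0]])
for p in [(380,130),(330,255),(130,310)]: print(p,cv2.cvtColor(s[0],cv2.COLOR_BGR2HSV)[p[1],p[0]])
E
```

```text
top
[384.1 243.3] 226.5
[205.8 242. ] 184.5
[292.6 231.8] 88.5
[251.9 205.3] 214.0
[337.9 195.8] 163.5
[463.1 168.5] 235.5
[129.4 159.8] 259.5
[293.4  91.3] 48.5
scene
[157.2 345.6] 56.5
(127, 205) [ 11 148  79]
(297, 130) [ 12 134  84]
(457, 213) [ 12 137  82]
(150, 150) [ 13 130  86]
(251, 204) [ 16 197 154]
(293, 236) [ 17 198 151]
(206, 232) [ 16 196 155]
(250, 290) [ 18 111 152]
(291, 193) [ 15 124 109]
(380, 130) [ 10 127  86]
(330, 255) [ 10 130  88]
(130, 310) [ 11 143  84]
```

```bash
sed -i 's/^AMB=.*/AMB=((1,166,95),(23,255,255))\nWOOD=((5,105,40),(17,165,106))/' h.py
python3 - <<'E'
from h import *
t,s=cam("top"),cam("scene")
B={}
for n,c in(("top",t),("scene",s)):
    print(n,"amber")
    for p,a,_ in blobs(c[0],*AMB,60): print(p.round(1),a)
    print("wood")
    for p,a,k in blobs(c[0],*WOOD,700):
        r=cv2.minAreaRect(k); print(p.round(1),a,r)
E
```

```text
top amber
[513.3 356.2] 540.0
[383.8 243.2] 258.0
[206.7 242.1] 392.0
[293.3 236.5] 295.5
[251.9 205.2] 241.0
[338.  197.8] 278.0
[463.1 168.3] 257.0
[129.4 159.7] 286.0
[288.   87.1] 354.5
wood
[458.  213.7] 3142.0 ((458.3556823730469, 213.6809844970703), (66.97383117675781, 50.212615966796875), 6.115502834320068)
[126.1 205.4] 3046.5 ((125.66118621826172, 205.28074645996094), (65.52517700195312, 50.21730041503906), 5.355824947357178)
[459.5 172. ] 1614.0 ((459.6111755371094, 171.42530822753906), (73.4013900756836, 29.189058303833008), 5.90614128112793)
[132.8 163.5] 1899.0 ((133.0018310546875, 163.48094177246094), (70.80803680419922, 29.058284759521484), 5.492324352264404)
[296.8 130.8] 2828.5 ((297.0384521484375, 130.6923065185547), (47.26398849487305, 62.5610466003418), 78.6900634765625)
[288.2  92.9] 1299.0 ((288.23077392578125, 91.65384674072266), (27.652372360229492, 67.66004943847656), 78.69007110595703)
scene amber
[159.  347.8] 449.5
[382.1 272.5] 474.0
[ 15.  243.6] 364.5
[183.8 237. ] 225.0
[250.4 235.4] 257.5
[255.5 189. ] 189.5
[304.1 185.3] 158.0
[304.9 147.1] 183.5
[404.5 142.8] 157.5
wood
[546.6 393.6] 966.0 ((540.5, 385.0), (68.0, 37.0), 90.0)
[158.9 352.6] 3468.0 ((159.70767211914062, 353.53704833984375), (39.229949951171875, 100.43663024902344), 55.124671936035156)
[133.5 312.4] 4313.5 ((132.510009765625, 311.57000732421875), (54.7706413269043, 86.58314514160156), 55.304847717285156)
[375.2 282.3] 1565.0 ((375.99957275390625, 278.9553527832031), (39.009849548339844, 69.51498413085938), 26.053495407104492)
[335.  257.1] 3133.0 ((334.406494140625, 255.66616821289062), (57.79635238647461, 59.920814514160156), 29.357751846313477)
[400.8 150.2] 1104.5 ((399.477783203125, 151.82115173339844), (28.97934341430664, 61.41765213012695), 62.35402297973633)
[372.6 131.1] 1349.0 ((372.230712890625, 130.34616088867188), (36.332862854003906, 54.360626220703125), 56.3099365234375)
```

Run:
```python
from h import *
t,s=cam("top"),cam("scene"); A=t[1:];B=s[1:]
ta=blobs(t[0],*AMB,60); sa=blobs(s[0],*AMB,60); tw=blobs(t[0],*WOOD,700); sw=blobs(s[0],*WOOD,700)
near=lambda L,p: min(L,key=lambda b:np.hypot(*(b[0]-p)))
for n,p,q,z in [("ring",(206,242),(305,147),.016),("round1",(252,205),(304,185),.014),("round2",(384,243),(184,237),.014),("bar1",(293,236),(255,189),.018),("bar2",(338,198),(250,235),.018),
  ("sbar",(129,160),(404,143),.032),("sring",(288,87),(382,272),.03),("sround",(463,168),(159,348),.028)]:
    a,b=near(ta,p),near(sa,q)
    P,e=tri(a[0],A,b[0],B); print(n,P,"gap",round(e,4),"top rect",np.round(rect(a[2],*A,z),1), "r",round(np.hypot(P[0],P[1]),3))
for n,p,q in [("t_bar",(126,205),(373,131)),("t_ring",(297,131),(335,257)),("t_round",(458,214),(133,312))]:
    a,b=near(tw,p),near(sw,q)
    P,e=tri(a[0],A,b[0],B); print(n,P,"gap",round(e,4),np.round(rect(a[2],*A,.004),1))
G=((40,40,20),(90,255,140))
for n,c in(("t",t),("s",s)):
    print(n,[(x[0].round(1),x[1]) for x in blobs(c[0],*G,30)])
for nm,p in(("va",(291,193)),("vb",(385,186)),("thimble",(204,189)),("r1",(251,244)),("r2",(336,244)),("blk",(235,293))): print(nm,plane(p,*A,.01))
```

```text
ring [0.4658 0.1631 0.0111] gap 0.0055 top rect [463.5 160.4  42.6  40.8  89.8] r 0.494
round1 [0.5354 0.0799 0.0081] gap 0.005 top rect [532.5  77.8  33.3  32.3 -44.4] r 0.541
round2 [ 0.4621 -0.1648  0.0089] gap 0.0046 top rect [ 460.6 -166.    33.6   33.    -2.1] r 0.491
bar1 [0.4753 0.0026 0.0125] gap 0.0055 top rect [472.8   0.4  52.8  21.3  19.3] r 0.475
bar2 [ 0.5477 -0.0815  0.0129] gap 0.0051 top rect [544.9 -83.2  52.1  21.3  26.8] r 0.554
sbar [0.6202 0.3095 0.0263] gap 0.004 top rect [616.9 306.1  53.3  22.2  84.3] r 0.693
sring [0.7632 0.0104 0.0275] gap 0.0042 top rect [760.5   9.2  42.3  41.   89.6] r 0.763
sround [ 0.5999 -0.315   0.0245] gap 0.0037 top rect [ 598.5 -315.2   35.    33.3   -3.7] r 0.678
t_bar [0.537  0.3187 0.0039] gap 0.0044 [535.9 317.2 120.7  96.5  84.5]
t_ring [ 0.6828 -0.0064  0.0038] gap 0.0035 [682.   -7.7 121.1  96.1 -78.4]
t_round [ 0.517  -0.3075  0.0043] gap 0.0023 [ 517.2 -308.5  120.4   96.2   83.4]
t [(array([544.3, 373.9]), 664.0), (array([191.2, 290.3]), 438.0), (array([291.4, 195.6]), 33.0), (array([179.6,  61.4]), 388.5)]
s [(array([220.1, 270.3]), 49.0), (array([285.8, 206.7]), 40.0), (array([479.7, 221. ]), 707.5), (array([283.4, 124.6]), 219.0), (array([556.5,  70.9]), 36.5), (array([ 6.1, 22.3]), 353.0), (array([476.3,  10.5]), 2938.0)]
va [[0.5565 0.0043 0.01  ]]
vb [[ 0.5691 -0.1729  0.01  ]]
thimble [[0.565  0.1688 0.01  ]]
r1 [[0.4601 0.0788 0.01  ]]
r2 [[ 0.4596 -0.0783  0.01  ]]
blk [[0.3707 0.1071 0.01  ]]
```

play_rows(motion="0 0 0 -8.5 0.3; 0 0 0 -8.5 0.3; 0 0 0 -0.7 0.3; -0.0244 -0.0415 0.0073 0 0.3; -0.0244 -0.0415 0.0073 0 0.3; -0.0244 -0.0415 0.0073 0 0.3; -0.0244 -0.0415 0.0073 0 0.3; -0.0244 -0.0415 0.0073 0 0.3")

```text
time: 1.25
position: [0.3204, 0.4102, 0.1948]
tcp_rot: [0.002, 1.0, 0.0, 0.0]
wrist_force: [1.7, 0.3, -0.9]
grip_width: 0.0599
finger_force: 0.0
```

play_rows(motion="-0.0244 -0.0415 0.0073 0 0.3; -0.0244 -0.0415 0.0073 0 0.3; -0.0244 -0.0415 0.0073 0 0.3; -0.0244 -0.0415 0.0073 0 0.3; -0.0244 -0.0415 0.0073 0 0.3; -0.0244 -0.0415 0.0073 0 0.3; 0 0 0 0 0.3; 0 0 0 0 0.3")

```text
time: 2.05
position: [0.4666, 0.1614, 0.1509]
tcp_rot: [0.003, 1.0, -0.0, -0.0]
wrist_force: [-0.3, 1.2, -0.0]
grip_width: 0.0599
finger_force: 0.0
```

```bash
cat >> h.py <<'E'
def yaw(o): 
    v=Rot.from_quat(o["tcp_rot"]).as_matrix()[:,0]; return np.degrees(np.arctan2(v[1],v[0]))%360
def go(xyz,Y=None):
    "total shift in tool axes at final yaw, and turn (deg)"
    o=ctrl.get_obs(); y=yaw(o); Y=y if Y is None else Y
    a=np.radians(Y); d=np.array(xyz)-o["position"]
    x=np.array([np.cos(a),np.sin(a),0]); ty=np.array([np.sin(a),-np.cos(a),0])
    print("at",o["position"],"yaw",round(y,2),"w",round(o["grip_width"],4),"| shift",np.round([d@x,d@ty,-d[2]],4),"turn",round(-(Y-y),2),"t",round(o["time"],2))
def wrist(name,z=.016,view=True):
    f,K,W=cam("wrist"); cv2.imwrite(f"pics/{name}.png",f)
    for p,a,c in blobs(f,*AMB,300):
        print(p.round(1),a,"rect",np.round(rect(c,K,W,z),1))
    return f,K,W
E
python3 - <<'E'
from h import *
go((.4645,.162,.1),180)
wrist("w1")
E
```

```text
at [0.4666 0.1614 0.1509] yaw 179.64 w 0.0599 | shift [0.0021 0.0006 0.0509] turn -0.36 t 2.05
[ 14.  287.3] 852.0 rect [549.8 -78.9  47.4  24.6  27.9]
[184.3 262.3] 799.5 rect [528.7  80.1  35.2  27.7 -59.8]
[ 85.9 204.9] 1490.5 rect [475.4   3.8  52.3  22.3  19.6]
[276.8 191.3] 1944.5 rect [464.  162.6  42.6  39.7  -0.3]
```

View pics/w1.png

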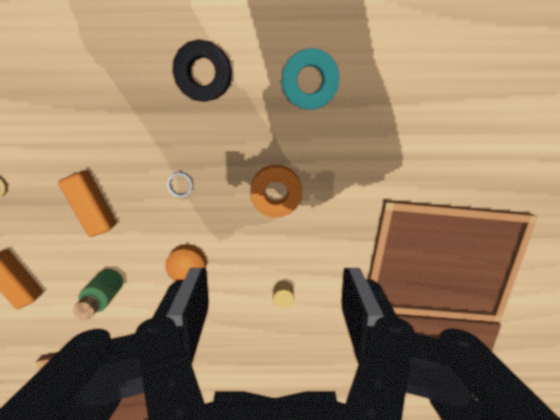

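The crop confirms the amber ring at (277,191). Black at (203,70) and turquoise at (310,79) are separate. The wrist fix agrees with the two-view one to within 2 mm.

play_rows(motion="0.002 0.0005 0.045 -0.3 0.3; 0 0 0.045 0 0.3; 0 0 0.035 0 0.3; 0 0 0.015 0 0.3; 0 0 0.007 0 0.3; 0 0 0 0 0.3; 0 0 0 0 1; 0 0 0 0 1")

```text
time: 2.9
position: [0.4646, 0.1642, 0.0056]
tcp_rot: [-0.003, 1.0, 0.001, 0.001]
wrist_force: [-1.1, 0.2, 1.4]
grip_width: 0.0409
finger_force: 60.5
```

play_rows(motion="0 0 0 0 1; 0 0 0 0 1; 0 0 0 0 1; 0 0 0 0 1; 0 0 -0.01 0 1; 0 0 -0.03 0 1; 0 0 -0.04 0 1; 0 0 0 0 1")

```text
time: 3.7
position: [0.4672, 0.1643, 0.0889]
tcp_rot: [-0.002, 1.0, 0.002, 0.004]
wrist_force: [0.4, 0.0, -0.1]
grip_width: 0.0405
finger_force: 60.7
```

Run:
```python
from h import *
go((.682,-.007,.085))
wrist("w2")
```

```text
at [0.4672 0.1643 0.0889] yaw 180.26 w 0.0405 | shift [-0.2141 -0.1723  0.0039] turn -0.0 t 3.7
[160.6 301. ] 1703.5 rect [529.2  83.   39.7  32.8 -44.5]
[275.5 285.4] 7170.5 rect [517.4 164.7  77.4  66.4   0.2]
[ 33.3 227.6] 2795.5 rect [473.8   5.9  52.2  29.9  19.4]
```

View pics/w2.png

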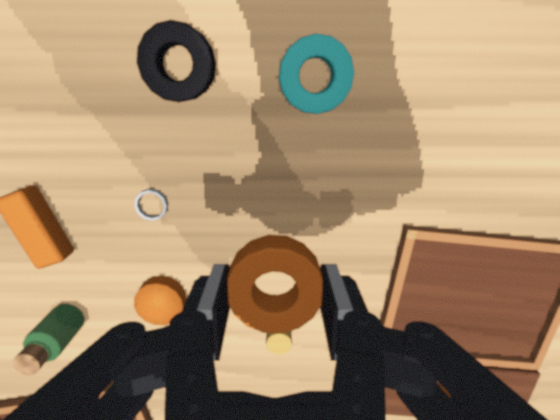

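play_rows(motion="-0.0357 -0.0287 0 0 1; -0.0357 -0.0287 0 0 1; -0.0357 -0.0287 0 0 1; -0.0357 -0.0287 0 0 1; -0.0357 -0.0287 0 0 1; -0.0357 -0.0287 0 0 1; 0 0 0 0 1; 0 0 0 0 1")

```text
time: 4.55
position: [0.6785, -0.0092, 0.0828]
tcp_rot: [-0.001, 1.0, -0.0, -0.001]
wrist_force: [0.1, 0.2, -0.1]
grip_width: 0.0404
finger_force: 60.7
```

Run:
```python
from h import *
go((.682,-.007,.011))
f,K,W=wrist("w3"); g=cv2.Canny(f,50,100)
A=cam("top");B=cam("scene")
for n,c in(("top",A),("scene",B)): print(n,[(p.round(1),a) for p,a,_ in blobs(c[0],*AMB,60)])
```

```text
at [ 0.6785 -0.0092  0.0828] yaw 180.15 w 0.0404 | shift [-0.0035  0.0022  0.0718] turn -0.0 t 4.55
[282.2 299.6] 9719.0 rect [742.   -7.2 113.2  65.9   8.3]
[155.4  21.6] 1924.5 rect [560.6 -74.   28.9  22.4  25.7]
top [(array([513.3, 356.6]), 566.0), (array([251.3, 205.2]), 226.5), (array([129.5, 159.6]), 294.0)]
scene [(array([158.9, 347.8]), 468.0), (array([382.1, 272.5]), 479.0), (array([ 15. , 243.8]), 380.0), (array([183.8, 237.1]), 229.0), (array([250.5, 235.5]), 256.5), (array([254.8, 188.9]), 149.5), (array([304.3, 185.2]), 153.5), (array([404.6, 142.7]), 160.5)]
```

View pics/w3.png

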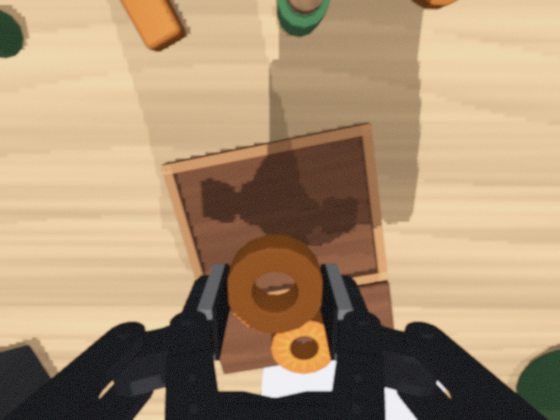

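play_rows(motion="-0.0035 0.002 0.03 0 1; 0 0 0.03 0 1; 0 0 0.007 0 1; 0 0 0.003 0 1; 0 0 0 0 1; 0 0 0 0 1; 0 0 0 0 1; 0 0 0 0 1")

```text
time: 5.5
position: [0.6831, -0.0058, 0.015]
tcp_rot: [-0.003, 1.0, 0.0, 0.001]
wrist_force: [-0.4, 0.6, 0.2]
grip_width: 0.0408
finger_force: 60.7
```

Run:
```python
from h import *
for i in range(6):
    o=ctrl.get_obs(); print(o["position"],o["wrist_force"],o["time"]); ctrl.read_camera("wrist")
```

```text
[ 0.6831 -0.0058  0.015 ] [-0.3971  0.5967  0.1876] 5.5
[ 0.683  -0.0058  0.0148] [-0.1244 -0.8526 -0.3132] 5.55
[ 0.6829 -0.0058  0.0146] [-0.0495 -0.7717 -0.3795] 5.6
[ 0.6828 -0.0058  0.0144] [-0.6569  0.0345 -0.6047] 5.65
[ 0.6827 -0.0057  0.0142] [-0.2041 -0.2305 -1.0007] 5.7
[ 0.6826 -0.0058  0.0141] [-0.0733  0.5643 -1.5277] 5.75
```

play_rows(motion="0 0 0.002 0 1; 0 0 0.001 0 1; 0 0 0 0 1; 0 0 0 0 1; 0 0 0 0 1; 0 0 0 0 1; 0 0 0 0 1; 0 0 0 0 1")

```text
time: 6.6
position: [0.6826, -0.0057, 0.011]
tcp_rot: [-0.003, 1.0, 0.0, 0.0]
wrist_force: [0.4, -0.2, -0.5]
grip_width: 0.0407
finger_force: 60.7
```

play_rows(motion="0 0 0.001 0 1; 0 0 0.0007 0 1; 0 0 0 0 1; 0 0 0 0 1; 0 0 0 0 1; 0 0 0 0 1; 0 0 0 0 0.35; 0 0 0 0 0.3")

```text
time: 7.4
position: [0.6825, -0.0057, 0.0089]
tcp_rot: [-0.003, 1.0, 0.0, -0.0]
wrist_force: [0.0, 0.4, -0.1]
grip_width: 0.0595
finger_force: 0.0
```

play_rows(motion="0 0 0 0 0.3; 0 0 0 0 0.3; 0 0 -0.02 0 0.3; 0 0 -0.04 0 0.3; 0 0 -0.05 0 0.3; 0 0 -0.03 0 0.3; 0 0 0 0 0.3; 0 0 0 0 0.3")

```text
time: 8.2
position: [0.6828, -0.0058, 0.15]
tcp_rot: [-0.003, 1.0, -0.0, 0.001]
wrist_force: [-0.7, 0.3, -0.6]
grip_width: 0.0601
finger_force: 0.0
```

Run:
```python
from h import *
go((.474,.0025,.15),199.4)
wrist("w4",.02)
```

```text
at [ 0.6828 -0.0058  0.15  ] yaw 180.3 w 0.0601 | shift [ 0.1942  0.0772 -0.    ] turn -19.1 t 8.2
[293.5 285. ] 1910.0 rect [763.5  10.7  50.4  45.6   0.4]
[275.5 196.4] 2130.5 rect [683.7  -5.8  43.6  43.3  43.1]
[395.6   8.1] 655.0 rect [548.9  75.6  30.8  12.1 -89.7]
[176.   23.3] 1553.5 rect [556.1 -76.   38.1  21.5  27.3]
```

View pics/w4.png

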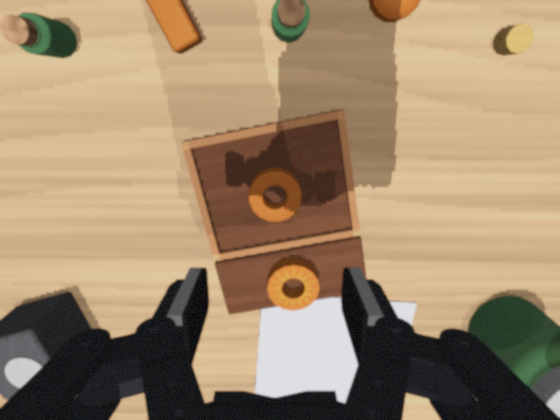

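Ring flat in its tray at (275,196), sample on the ledge at (293,287); vials untouched. Next, bar 1.

play_rows(motion="0 0 0 -8.5 0.4; 0 0 0 -8.5 0.4; 0 0 0 -2.1 0.4; 0.0388 0.0155 0 0 0.4; 0.0388 0.0155 0 0 0.4; 0.0388 0.0155 0 0 0.4; 0.0388 0.0155 0 0 0.4; 0.0388 0.0155 0 0 0.4")

```text
time: 9.05
position: [0.4714, 0.0028, 0.1485]
tcp_rot: [-0.167, 0.986, 0.0, -0.001]
wrist_force: [-0.0, -0.1, -0.1]
grip_width: 0.0513
finger_force: 0.0
```

play_rows(motion="0 0 0 0 0.4; 0 0 0 0 0.4; 0 0 0 0 0.4; 0 0 0 0 0.4; 0 0 0 0 0.4; 0 0 0 0 0.4; 0 0 0 0 0.4; 0 0 0 0 0.4")

```text
time: 9.85
position: [0.4739, 0.0029, 0.1492]
tcp_rot: [-0.168, 0.986, 0.0, -0.0]
wrist_force: [0.0, 0.3, 0.1]
grip_width: 0.0514
finger_force: 0.0
```

Run:
```python
from h import *
go((.475,.0037,.005),199.5)
wrist("w5",.018)
```

```text
at [0.4739 0.0029 0.1492] yaw 199.4 w 0.0514 | shift [-0.0013  0.0004  0.1442] turn -0.1 t 9.85
[324.8 280.4] 524.5 rect [533.3  69.   34.5  19.1  14.7]
[155.  239.6] 1352.5 rect [544.8 -80.9  54.7  21.3  26.9]
[274.2 194.4] 1475.5 rect [473.6   1.4  53.5  20.   19. ]
[ 77.  111.3] 1642.5 rect [ 461.2 -160.6   34.6   32.7  -70.6]
```

play_rows(motion="0 -0.0012 0.045 0 0.4; 0 0 0.045 0 0.4; 0 0 0.035 0 0.4; 0 0 0.014 0 0.4; 0 0 0.006 0 0.4; 0 0 0 0 0.4; 0 0 0 0 0.4; 0 0 0 0 1")

```text
time: 10.7
position: [0.4748, 0.0018, 0.0049]
tcp_rot: [-0.168, 0.986, -0.0, 0.001]
wrist_force: [0.2, 0.2, -1.1]
grip_width: 0.0378
finger_force: 0.0
```

play_rows(motion="0 0 0 0 1; 0 0 0 0 1; 0 0 0 0 1; 0 0 0 0 1; 0 0 -0.01 0 1; 0 0 -0.03 0 1; 0 0 -0.05 0 1; 0 0 0 0 1")

```text
time: 11.5
position: [0.4777, 0.0022, 0.0996]
tcp_rot: [-0.168, 0.986, -0.0, 0.005]
wrist_force: [1.0, -0.6, -0.4]
grip_width: 0.0205
finger_force: 58.8
```

Run:
```python
from h import *
# tray_bar centre (.5365,.318), tray yaw -5.5; slots y'=-25,+25
a=np.radians(-5.5); c=np.array([.5365,.318]); yv=np.array([-np.sin(a),np.cos(a)])
for s in(-.025,.025): print(c+s*yv); go((*(c+s*yv),.095),174.5)
```

```text
[0.5341 0.2931]
at [0.4777 0.0022 0.0996] yaw 199.4 w 0.0205 | shift [-0.0283  0.295   0.0046] turn 24.9 t 11.5
[0.5389 0.3429]
at [0.4777 0.0022 0.0996] yaw 199.4 w 0.0205 | shift [-0.0283  0.345   0.0046] turn 24.9 t 11.5
```

play_rows(motion="0 0 0 8.5 1; 0 0 0 8.5 1; 0 0 0 7.9 1; -0.0037 0.0431 0 0 1; -0.0037 0.0431 0 0 1; -0.0037 0.0431 0 0 1; -0.0037 0.0431 0 0 1; -0.0037 0.0431 0 0 1")

```text
time: 12.3
position: [0.5132, 0.2162, 0.0948]
tcp_rot: [0.048, 0.999, 0.0, -0.0]
wrist_force: [0.9, 0.2, -0.4]
grip_width: 0.0203
finger_force: 58.8
```

play_rows(motion="-0.0037 0.0431 0 0 1; -0.0037 0.0431 0 0 1; -0.0037 0.0431 0 0 1; 0 0 0.01 0 1; 0 0 0 0 1; 0 0 0 0 1; 0 0 0 0 1; 0 0 0 0 1")

```text
time: 13.1
position: [0.5372, 0.3407, 0.0848]
tcp_rot: [0.049, 0.999, -0.0, 0.0]
wrist_force: [-0.2, -0.1, 0.7]
grip_width: 0.02
finger_force: 58.9
```

Run:
```python
from h import *
go((.5389,.3429,.010),174.5)
f,K,W=wrist("w6")
for p,a,k in blobs(f,*WOOD,1500): print(p.round(0),a,np.round(rect(k,K,W,.004),1))
```

```text
at [0.5372 0.3407 0.0848] yaw 174.4 w 0.02 | shift [-0.0015  0.0023  0.0748] turn -0.1 t 13.1
[274.5 288.3] 6080.0 rect [591.1 335.3 107.7  37.4  -8.2]
[276. 191.] 7972.0 [523.1 335.6  85.5  61.4  83.6]
```

View pics/w6.png

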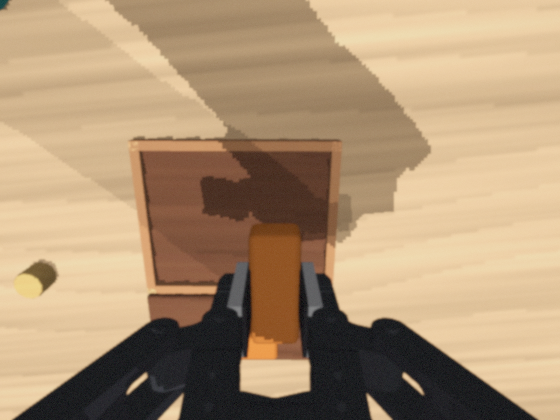

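play_rows(motion="0 0 0.04 0 1; 0 0 0.025 0 1; 0 0 0.007 0 1; 0 0 0.002 0 1; 0 0 0.001 0 1; 0 0 0 0 1; 0 0 0 0 1; 0 0 0 0 1")

```text
time: 13.95
position: [0.5372, 0.3425, 0.0102]
tcp_rot: [0.048, 0.999, 0.0, 0.001]
wrist_force: [-0.6, 0.5, 1.1]
grip_width: 0.0204
finger_force: 58.9
```

play_rows(motion="0 0 0 0 1; 0 0 0 0 1; 0 0 0 0 1; 0 0 0 0 1; 0 0 0 0 1; 0 0 0 0 1; 0 0 0 0 1; 0 0 0 0 1")

```text
time: 14.75
position: [0.5367, 0.3422, 0.0093]
tcp_rot: [0.048, 0.999, 0.0, -0.0]
wrist_force: [-0.2, 0.1, 0.1]
grip_width: 0.0201
finger_force: 58.9
```

play_rows(motion="0 0 0.0007 0 1; 0 0 0 0 1; 0 0 0 0 1; 0 0 0 0 0.62; 0 0 0 0 0.62; 0 0 0 0 0.62; 0 0 0 0 0.62; 0 0 -0.02 0 0.62")

```text
time: 15.55
position: [0.5348, 0.3408, 0.0263]
tcp_rot: [0.048, 0.999, -0.002, -0.002]
wrist_force: [0.7, 0.2, -0.5]
grip_width: 0.0325
finger_force: 0.0
```

play_rows(motion="0 0 -0.04 0 0.55; 0 0 -0.05 0 0.5; 0 0 -0.03 0 0.4; 0 0 0 0 0.4; 0 0 0 0 0.4; 0 0 0 0 0.4; 0 0 0 0 0.4; 0 0 0 0 0.4")

```text
time: 16.35
position: [0.5361, 0.3417, 0.1472]
tcp_rot: [0.048, 0.999, -0.001, -0.001]
wrist_force: [-0.5, 0.3, -0.5]
grip_width: 0.0511
finger_force: 0.0
```

Run:
```python
from h import *
go((.545,-.081,.15),206.9)
f,K,W=wrist("w7",.022)
for p,a,k in blobs(f,*WOOD,1500): print(p.round(0),a,np.round(rect(k,K,W,.004),1))
```

```text
at [0.5361 0.3417 0.1472] yaw 174.51 w 0.0511 | shift [ 0.1833 -0.381  -0.0028] turn -32.39 t 16.35
[247.5 294.5] 1613.0 rect [621.9 308.6  50.7  30.3  83.2]
[276.4 197.6] 1693.5 rect [536.3 342.5  54.3  22.   -6.1]
[277. 169.] 3553.0 [520.7 338.2  81.4  55.6  83.5]
```

View pics/w7.png

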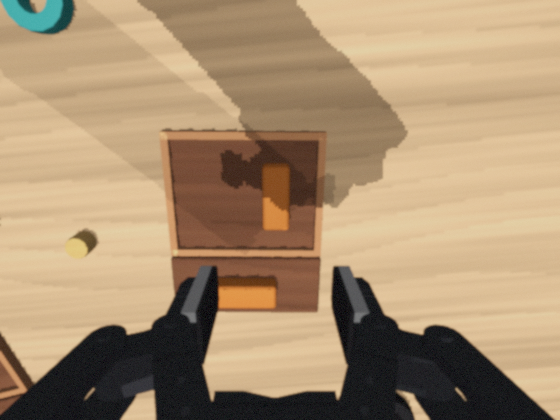

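Bar 1 flat inside tray_bar at (276,197). Next, bar 2.

play_rows(motion="0 0 0 -8.1 0.4; 0 0 0 -8.1 0.4; 0 0 0 -8.1 0.4; 0 0 0 -8.1 0.4; 0.0204 -0.0423 0 0 0.4; 0.0204 -0.0423 0 0 0.4; 0.0204 -0.0423 0 0 0.4; 0.0204 -0.0423 0 0 0.4")

```text
time: 17.2
position: [0.5403, 0.1525, 0.1482]
tcp_rot: [-0.233, 0.973, -0.0, -0.0]
wrist_force: [1.5, -0.8, 0.3]
grip_width: 0.0512
finger_force: 0.0
```

play_rows(motion="0.0204 -0.0423 0 0 0.4; 0.0204 -0.0423 0 0 0.4; 0.0204 -0.0423 0 0 0.4; 0.0204 -0.0423 0 0 0.4; 0.0204 -0.0423 0 0 0.4; 0 0 0 0 0.4; 0 0 0 0 0.4; 0 0 0 0 0.4")

```text
time: 18.0
position: [0.5453, -0.079, 0.1484]
tcp_rot: [-0.233, 0.972, 0.001, 0.0]
wrist_force: [-0.1, 0.6, -0.3]
grip_width: 0.0509
finger_force: 0.0
```

Run:
```python
from h import *
go((.545,-.081,.004),206.9)
wrist("w8",.018)
```

```text
at [ 0.5453 -0.079   0.1484] yaw 206.99 w 0.0509 | shift [ 0.0012 -0.0016  0.1444] turn 0.09 t 18.0
[278.1 353.5] 1397.0 rect [683.5  -5.4  47.   43.1  26. ]
[438.9 261.3] 1073.0 rect [533.8  73.4  35.7  32.3  74. ]
[271.8 194.7] 1481.0 rect [546.2 -82.4  52.6  20.2  27.5]
[223.2  46.1] 1902.5 rect [ 463.1 -162.8   34.    33.2  -80.4]
```

play_rows(motion="0.001 -0.0022 0.045 0 0.4; 0 0 0.045 0 0.4; 0 0 0.035 0 0.4; 0 0 0.013 0 0.4; 0 0 0.006 0 0.4; 0 0 0 0 0.4; 0 0 0 0 0.4; 0 0 0 0 1")

```text
time: 18.85
position: [0.5466, -0.0829, 0.0061]
tcp_rot: [-0.233, 0.973, -0.0, 0.001]
wrist_force: [0.7, -0.3, -0.5]
grip_width: 0.0377
finger_force: 0.0
```

play_rows(motion="0 0 0 0 1; 0 0 0 0 1; 0 0 0 0 1; 0 0 0 0 1; 0 0 -0.01 0 1; 0 0 -0.03 0 1; 0 0 -0.05 0 1; 0 0 0 0 1")

```text
time: 19.65
position: [0.5496, -0.0829, 0.1006]
tcp_rot: [-0.232, 0.973, -0.002, 0.005]
wrist_force: [1.5, 0.2, -1.2]
grip_width: 0.02
finger_force: 58.7
```

Run:
```python
from h import *
go((.5341,.292,.095),174.5)
```

```text
at [ 0.5496 -0.0829  0.1006] yaw 206.89 w 0.02 | shift [0.0514 0.3717 0.0056] turn 32.39 t 19.65
```

play_rows(motion="0 0 0 8.1 1; 0 0 0 8.1 1; 0 0 0 8.1 1; 0 0 0 8.1 1; 0.0061 0.0468 0 0 1; 0.0061 0.0468 0 0 1; 0.0061 0.0468 0 0 1; 0.0061 0.0468 0 0 1")

```text
time: 20.45
position: [0.5388, 0.1075, 0.095]
tcp_rot: [0.048, 0.999, 0.0, 0.0]
wrist_force: [1.1, -0.3, -0.0]
grip_width: 0.0205
finger_force: 58.8
```

play_rows(motion="0.0061 0.0468 0 0 1; 0.0061 0.0468 0 0 1; 0.0061 0.0468 0 0 1; 0.0061 0.0468 0 0 1; 0 0 0.01 0 1; 0 0 0 0 1; 0 0 0 0 1; 0 0 0 0 1")

```text
time: 21.25
position: [0.5333, 0.2924, 0.0849]
tcp_rot: [0.049, 0.999, -0.001, 0.0]
wrist_force: [0.3, -1.3, -0.1]
grip_width: 0.02
finger_force: 58.8
```

Run:
```python
from h import *
go((.5345,.295,.009),174.5)
```

```text
at [0.5333 0.2924 0.0849] yaw 174.35 w 0.02 | shift [-0.0009  0.0027  0.0759] turn -0.15 t 21.25
```

play_rows(motion="0 0.001 0.04 0 1; 0 0 0.025 0 1; 0 0 0.007 0 1; 0 0 0.002 0 1; 0 0 0.0015 0 1; 0 0 0 0 1; 0 0 0 0 1; 0 0 0 0 1")

```text
time: 22.05
position: [0.5334, 0.2959, 0.0101]
tcp_rot: [0.048, 0.999, 0.0, 0.001]
wrist_force: [-0.3, -0.4, 2.8]
grip_width: 0.0205
finger_force: 59.2
```

play_rows(motion="0 0 0 0 1; 0 0 0 0 1; 0 0 0 0 1; 0 0 0 0 1; 0 0 0 0 1; 0 0 0 0 1; 0 0 0 0 1; 0 0 0 0 1")

```text
time: 22.85
position: [0.5333, 0.2959, 0.01]
tcp_rot: [0.048, 0.999, 0.0, 0.001]
wrist_force: [-0.9, -0.8, 5.7]
grip_width: 0.02
finger_force: 59.6
```

play_rows(motion="0 0 0 0 0.62; 0 0 0 0 0.62; 0 0 0 0 0.62; 0 0 0 0 0.62; 0 0 -0.02 0 0.62; 0 0 -0.04 0 0.5; 0 0 -0.05 0 0.4; 0 0 -0.03 0 0.3")

```text
time: 23.65
position: [0.5338, 0.2962, 0.1523]
tcp_rot: [0.048, 0.999, 0.001, 0.001]
wrist_force: [0.9, -0.1, 0.4]
grip_width: 0.0595
finger_force: 0.0
```

play_rows(motion="0 0 0 0 0.3; 0 0 0 0 0.3; 0 0 0 0 0.3; 0 0 0 0 0.3; 0 0 0 0 0.3; 0 0 0 0 0.3; 0 0 0 0 0.3; 0 0 0 0 0.3")

```text
time: 24.45
position: [0.5327, 0.2955, 0.1489]
tcp_rot: [0.048, 0.999, -0.0, -0.0]
wrist_force: [-1.2, -0.6, -1.5]
grip_width: 0.0601
finger_force: 0.0
```

Run:
```python
from h import *
go((.535,.079,.15),83.4)
f,K,W=wrist("w9",.022)
```

```text
at [0.5327 0.2955 0.1489] yaw 174.51 w 0.0601 | shift [-0.2148  0.0272 -0.0011] turn 91.11 t 24.45
[298.9 292.1] 1693.5 rect [621.6 308.   55.2  28.4  84.6]
[ 25.  219.2] 1249.5 rect [532.3  88.7  34.3  33.  -82.7]
[276.  198.8] 1643.0 rect [534.4 295.7  54.6  21.4  -5.4]
[333.3 195.7] 1696.5 rect [536.3 341.4  54.5  22.9  -6.1]
```

View pics/w9.png

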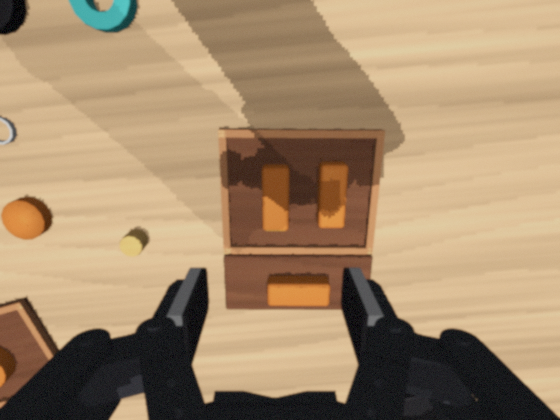

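Both bars lie flat in tray_bar at (276,199) and (333,196). Next, round 1: turn, then move.

play_rows(motion="0 0 0 8.3 0.3; 0 0 0 8.3 0.3; 0 0 0 8.3 0.3; 0 0 0 8.3 0.3; 0 0 0 8.3 0.3; 0 0 0 8.3 0.3; 0 0 0 8.3 0.3; 0 0 0 8.3 0.3")

```text
time: 25.3
position: [0.5327, 0.2957, 0.1492]
tcp_rot: [0.589, 0.808, 0.0, -0.0]
wrist_force: [-0.4, -0.1, 0.0]
grip_width: 0.0599
finger_force: 0.0
```

play_rows(motion="0 0 0 8.3 0.3; 0 0 0 8.3 0.3; 0 0 0 8.1 0.3; -0.043 0.0054 0 0 0.3; -0.043 0.0054 0 0 0.3; -0.043 0.0054 0 0 0.3; -0.043 0.0054 0 0 0.3; -0.043 0.0054 0 0 0.3")

```text
time: 26.1
position: [0.5349, 0.0774, 0.1493]
tcp_rot: [0.746, 0.665, 0.0, 0.0]
wrist_force: [1.0, -0.3, 0.5]
grip_width: 0.0595
finger_force: 0.0
```

play_rows(motion="0 0 0 0 0.3; 0 0 0 0 0.3; 0 0 0 0 0.3; 0 0 0 0 0.3; 0 0 0 0 0.3; 0 0 0 0 0.3; 0 0 0 0 0.3; 0 0 0 0 0.3")

```text
time: 26.9
position: [0.5349, 0.0791, 0.1491]
tcp_rot: [0.746, 0.665, -0.0, -0.0]
wrist_force: [0.3, 0.3, 0.3]
grip_width: 0.0597
finger_force: 0.0
```

Run:
```python
from h import *
go((.535,.079,.004),83.4)
wrist("w10",.012)
```

```text
at [0.5349 0.0791 0.1491] yaw 83.43 w 0.0597 | shift [-0.      0.0001  0.1451] turn 0.03 t 26.9
[455.1 269.8] 1829.0 rect [688.2 -11.   47.   45.  -42.3]
[546.  252.6] 920.0 rect [765.9  -2.5  49.9  24.  -81.8]
[275.4 193.4] 1299.0 rect [536.1  78.9  35.4  33.3  83.4]
```

play_rows(motion="0 0.001 0.045 0 0.3; 0 0 0.045 0 0.3; 0 0 0.035 0 0.3; 0 0 0.014 0 0.3; 0 0 0.006 0 0.3; 0 0 0 0 0.3; 0 0 0 0 0.3; 0 0 0 0 1")

```text
time: 27.75
position: [0.5371, 0.0789, 0.0056]
tcp_rot: [0.747, 0.665, 0.001, 0.001]
wrist_force: [0.3, 0.4, 0.6]
grip_width: 0.0465
finger_force: 0.0
```

play_rows(motion="0 0 0 0 1; 0 0 0 0 1; 0 0 0 0 1; 0 0 0 0 1; 0 0 -0.01 0 1; 0 0 -0.03 0 1; 0 0 -0.05 0 1; 0 0 0 0 1")

```text
time: 28.55
position: [0.54, 0.079, 0.1001]
tcp_rot: [0.747, 0.665, 0.005, 0.003]
wrist_force: [1.7, -0.2, -0.4]
grip_width: 0.032
finger_force: 59.7
```

Run:
```python
from h import *
a=np.radians(-6.6); c=np.array([.517,-.308]); yv=np.array([-np.sin(a),np.cos(a)])
for s in(-.028,.028): print(c+s*yv); go((*(c+s*yv),.085),83.4)
f,K,W=wrist("w11")
```

```text
[ 0.5138 -0.3358]
at [0.54   0.079  0.1001] yaw 83.39 w 0.032 | shift [-0.4151  0.0216  0.0151] turn -0.01 t 28.55
[ 0.5202 -0.2802]
at [0.54   0.079  0.1001] yaw 83.39 w 0.032 | shift [-0.3591  0.0216  0.0151] turn -0.01 t 28.55
[476.6 299.3] 2578.5 rect [686.6  -5.8  49.9  45.2  76. ]
[275.6 280.9] 4557.0 rect [536.8  28.5  63.9  54.   82.9]
```

View pics/w11.png

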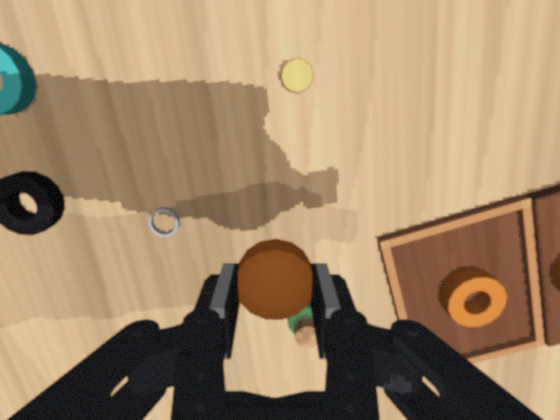

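play_rows(motion="-0.0461 0.0027 0 0 1; -0.0461 0.0027 0 0 1; -0.0461 0.0027 0 0 1; -0.0461 0.0027 0 0 1; -0.0461 0.0027 0 0 1; -0.0461 0.0027 0 0 1; -0.0461 0.0027 0 0 1; -0.0461 0.0027 0 0 1")

```text
time: 29.4
position: [0.514, -0.2915, 0.0935]
tcp_rot: [0.747, 0.665, -0.0, -0.001]
wrist_force: [-0.1, 0.4, -0.6]
grip_width: 0.0324
finger_force: 59.7
```

play_rows(motion="-0.0461 0.0027 0 0 1; 0 0 0.01 0 1; 0 0 0 0 1; 0 0 0 0 1; 0 0 0 0 1; 0 0 0 0 1; 0 0 0 0 1; 0 0 0 0 1")

```text
time: 30.2
position: [0.5127, -0.3358, 0.0844]
tcp_rot: [0.746, 0.666, 0.0, 0.0]
wrist_force: [-1.2, -0.2, -0.1]
grip_width: 0.0325
finger_force: 59.7
```

Run:
```python
from h import *
go((.514,-.335,.009))
f,K,W=wrist("w12")
for p,a,k in blobs(f,*WOOD,1500): print(p.round(0),a,np.round(rect(k,K,W,.004),1))
```

```text
at [ 0.5127 -0.3358  0.0844] yaw 83.45 w 0.0325 | shift [0.0009 0.0012 0.0754] turn -0.0 t 30.2
[275.4 279.7] 4729.0 rect [ 509.5 -377.3   61.2   50.4   83.4]
[414.8 180.1] 2976.5 rect [ 603.4 -317.2   39.7   38.2  -88. ]
[254. 170.] 15094.0 [ 518.5 -300.7  108.3   97.8   83.5]
```

play_rows(motion="0.002 0.003 0.04 0 1; 0 0 0.025 0 1; 0 0 0.006 0 1; 0 0 0.002 0 1; 0 0 0.0015 0 1; 0 0 0 0 1; 0 0 0 0 1; 0 0 0 0 1")

```text
time: 31.05
position: [0.516, -0.3349, 0.0105]
tcp_rot: [0.747, 0.665, 0.0, 0.001]
wrist_force: [0.4, -0.2, -0.1]
grip_width: 0.0325
finger_force: 59.7
```

play_rows(motion="0 0 0.0005 0 1; 0 0 0 0 1; 0 0 0 0 1; 0 0 0 0 1; 0 0 0 0 1; 0 0 0 0 1; 0 0 0 0 1; 0 0 0 0 1")

```text
time: 31.85
position: [0.516, -0.3348, 0.0099]
tcp_rot: [0.747, 0.665, 0.0, 0.0]
wrist_force: [-0.8, 1.3, 5.7]
grip_width: 0.0327
finger_force: 60.3
```

play_rows(motion="0 0 0 0 0.45; 0 0 0 0 0.42; 0 0 0 0 0.42; 0 0 0 0 0.42; 0 0 -0.02 0 0.42; 0 0 -0.04 0 0.4; 0 0 -0.05 0 0.3; 0 0 -0.03 0 0.3")

```text
time: 32.65
position: [0.5166, -0.3354, 0.1524]
tcp_rot: [0.747, 0.665, 0.0, 0.002]
wrist_force: [0.2, -0.9, 0.6]
grip_width: 0.0596
finger_force: 0.0
```

play_rows(motion="0 0 0 0 0.3; 0 0 0 0 0.3; 0 0 0 0 0.3; 0 0 0 0 0.3; 0 0 0 0 0.3; 0 0 0 0 0.3; 0 0 0 0 0.3; 0 0 0 0 0.3")

```text
time: 33.45
position: [0.5155, -0.3346, 0.1489]
tcp_rot: [0.747, 0.665, -0.0, -0.0]
wrist_force: [-0.1, -0.0, -0.1]
grip_width: 0.06
finger_force: 0.0
```

Run:
```python
from h import *
go((.462,-.163,.15),83.4)
wrist("w13",.016)
```

```text
at [ 0.5155 -0.3346  0.1489] yaw 83.4 w 0.06 | shift [ 0.1643 -0.0729 -0.0011] turn 0.0 t 33.45
[ 14.8 267.5] 838.0 rect [ 279.5 -374.    58.2   23.4   31.4]
[276.  195.5] 1456.0 rect [ 517.5 -334.8   37.5   34.6   83.4]
[380.  161.9] 1746.0 rect [ 603.  -317.4   38.1   37.3   87.8]
```

View pics/w13.png

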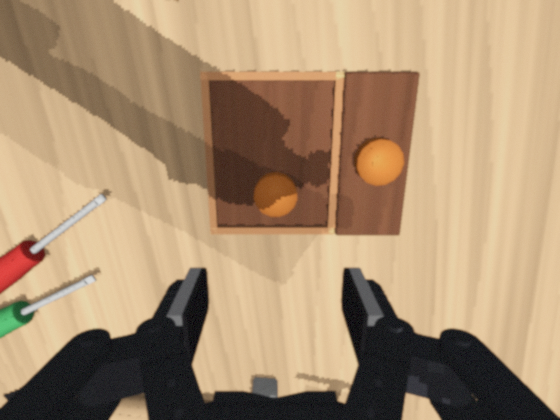

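Round 1 sits flat inside tray_round at (276,195); there is free floor above it in the image (+y). Last, round 2.

play_rows(motion="0.041 -0.0182 0 0 0.3; 0.041 -0.0182 0 0 0.3; 0.041 -0.0182 0 0 0.3; 0.041 -0.0182 0 0 0.3; 0 0 0 0 0.3; 0 0 0 0 0.3; 0 0 0 0 0.3; 0 0 0 0 0.3")

```text
time: 34.3
position: [0.4626, -0.1649, 0.1492]
tcp_rot: [0.747, 0.665, -0.0, 0.001]
wrist_force: [0.2, -0.8, 0.1]
grip_width: 0.0599
finger_force: 0.0
```

play_rows(motion="0 0 0 0 0.3; 0 0 0 0 0.3; 0 0 0 0 0.3; 0 0 0 0 0.3; 0 0 0 0 0.3; 0 0 0 0 0.3; 0 0 0 0 0.3; 0 0 0 0 0.3")

```text
time: 35.1
position: [0.4621, -0.1633, 0.1491]
tcp_rot: [0.747, 0.665, 0.0, -0.0]
wrist_force: [-0.2, -0.1, 1.1]
grip_width: 0.0598
finger_force: 0.0
```

Run:
```python
from h import *
go((.462,-.163,.004),83.4)
wrist("w14",.012)
```

```text
at [ 0.4621 -0.1633  0.1491] yaw 83.41 w 0.0598 | shift [ 0.0003 -0.0001  0.1451] turn 0.01 t 35.1
[345.7 358.9] 621.0 rect [ 512.4 -340.7   39.5   24.3  -77.5]
[275.5 195.5] 1281.5 rect [ 463.2 -165.1   35.5   33.4   83.4]
```

play_rows(motion="-0.0015 0.001 0.045 0 0.3; 0 0 0.045 0 0.3; 0 0 0.035 0 0.3; 0 0 0.014 0 0.3; 0 0 0.006 0 0.3; 0 0 0 0 0.3; 0 0 0 0 0.3; 0 0 0 0 1")

```text
time: 35.95
position: [0.4638, -0.1651, 0.0052]
tcp_rot: [0.747, 0.665, 0.001, 0.001]
wrist_force: [0.2, 0.3, -0.0]
grip_width: 0.0466
finger_force: 0.0
```

play_rows(motion="0 0 0 0 1; 0 0 0 0 1; 0 0 0 0 1; 0 0 0 0 1; 0 0 -0.01 0 1; 0 0 -0.03 0 1; 0 0 -0.05 0 1; 0 0 0 0 1")

```text
time: 36.75
position: [0.4663, -0.1663, 0.0997]
tcp_rot: [0.747, 0.665, 0.003, 0.004]
wrist_force: [0.1, -1.0, -0.9]
grip_width: 0.0325
finger_force: 59.7
```

Run:
```python
from h import *
go((.522,-.279,.085),83.4)
f,K,W=wrist("w15")
```

```text
at [ 0.4663 -0.1663  0.0997] yaw 83.39 w 0.0325 | shift [-0.1056  0.0682  0.0147] turn -0.01 t 36.75
[275.6 281.3] 4560.0 rect [ 462.6 -217.6   65.1   53.9   85.4]
```

play_rows(motion="-0.0355 0.0235 0 0 1; -0.0355 0.0235 0 0 1; -0.0355 0.0235 0 0 1; 0 0 0.01 0 1; 0 0 0 0 1; 0 0 0 0 1; 0 0 0 0 1; 0 0 0 0 1")

```text
time: 37.6
position: [0.5207, -0.2776, 0.0843]
tcp_rot: [0.746, 0.666, 0.0, -0.0]
wrist_force: [-0.7, -0.1, 0.8]
grip_width: 0.0328
finger_force: 59.7
```

play_rows(motion="0 0 0 0 1; 0 0 0 0 1; 0 0 0 0 1; 0 0 0 0 1; 0 0 0 0 1; 0 0 0 0 1; 0 0 0 0 1; 0 0 0 0 1")

```text
time: 38.4
position: [0.5207, -0.2788, 0.0841]
tcp_rot: [0.747, 0.665, -0.0, -0.0]
wrist_force: [0.2, 0.5, 0.0]
grip_width: 0.0326
finger_force: 59.7
```

play_rows(motion="0 0.001 0.04 0 1; 0 0 0.025 0 1; 0 0 0.006 0 1; 0 0 0.002 0 1; 0 0 0.0015 0 1; 0 0 0 0 1; 0 0 0 0 1; 0 0 0 0 1")

```text
time: 39.2
position: [0.5222, -0.2791, 0.0104]
tcp_rot: [0.747, 0.665, 0.0, 0.001]
wrist_force: [0.4, 0.1, -0.4]
grip_width: 0.0324
finger_force: 59.7
```

play_rows(motion="0 0 0.0003 0 1; 0 0 0 0 1; 0 0 0 0 1; 0 0 0 0 1; 0 0 0 0 1; 0 0 0 0 1; 0 0 0 0 1; 0 0 0 0 1")

```text
time: 40.0
position: [0.522, -0.279, 0.0096]
tcp_rot: [0.747, 0.665, 0.0, 0.0]
wrist_force: [-1.2, 0.3, 5.5]
grip_width: 0.0324
finger_force: 60.3
```

Touching the floor; release, rise and move aside.

play_rows(motion="0 0 0 0 0.45; 0 0 0 0 0.42; 0 0 0 0 0.42; 0 0 0 0 0.42; 0 0 -0.02 0 0.42; 0 0 -0.04 0 0.4; 0 0 -0.05 0 0.3; 0 0 -0.04 0 0.3")

```text
time: 40.8
position: [0.5219, -0.2792, 0.1615]
tcp_rot: [0.747, 0.665, 0.0, 0.0]
wrist_force: [1.1, -0.0, 0.0]
grip_width: 0.06
finger_force: 0.0
```

play_rows(motion="-0.04 -0.01 -0.01 0 0.3; -0.04 -0.01 -0.01 0 0.3; -0.04 -0.01 -0.01 0 0.3; -0.04 -0.01 -0.01 0 0.3; -0.03 -0.01 0 0 0.3; 0 0 0 0 0.3; 0 0 0 0 0.3; 0 0 0 0 0.3")

```text
time: 41.6
position: [0.451, -0.4603, 0.1988]
tcp_rot: [0.746, 0.666, 0.001, -0.001]
wrist_force: [0.0, 0.0, 0.0]
grip_width: 0.0601
finger_force: 0.0
```

Run:
```python
from h import *
t,s=cam("top"),cam("scene")
o=np.hstack([t[0][100:320,60:520]]); cv2.imwrite("pics/top1.png",cv2.resize(o,None,fx=1.7,fy=1.7,interpolation=cv2.INTER_CUBIC))
cv2.imwrite("pics/scene1.png",s[0])
for p,a,c in blobs(t[0],*AMB,60): print(p.round(1),a,np.round(rect(c,*t[1:],.022),1))
G=((40,40,20),(90,255,140))
a=cv2.imread("pics/scene0.png")
for f in(a,s[0]): print([x[0].round(1) for x in blobs(f,*G,30)][:3])
```

```text
[513.7 356.6] 529.5 [ 261.6 -381.3   83.    22.1   27.5]
[475.5 213.2] 272.0 [ 514.6 -334.3   35.1   33.6   89.7]
[444.9 210.2] 263.0 [ 520.4 -278.9   34.3   33.    -3.3]
[135.1 204.6] 286.0 [533.4 294.3  54.2  21.2  -5.2]
[110.3 203.8] 283.5 [535.1 340.6  53.8  21.4  -5.7]
[463.1 168.4] 256.5 [ 599.2 -317.3   34.    32.9   89.7]
[129.2 159.7] 284.0 [619.8 309.7  53.5  22.5  83.8]
[296.7 127.5] 364.0 [681.7  -7.7  42.1  42.   -0.4]
[288.1  87. ] 358.0 [764.2   9.2  42.7  41.3  89.6]
[array([220. , 270.3]), array([285.7, 206.8]), array([479.3, 221.5])]
[array([220.1, 270.4]), array([286.1, 206.7]), array([480.1, 220.3])]
```

View pics/top1.png

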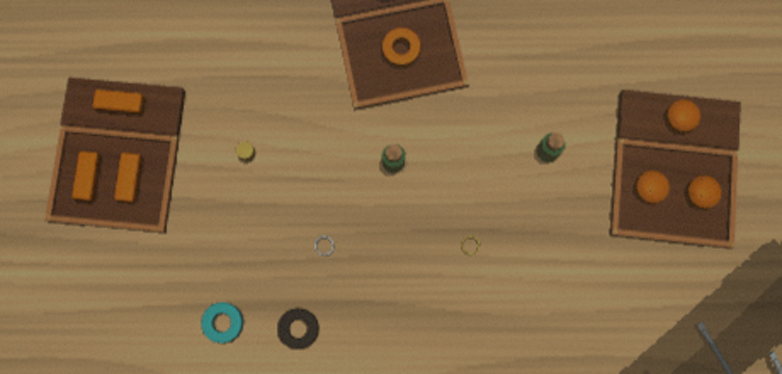

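View pics/scene1.png

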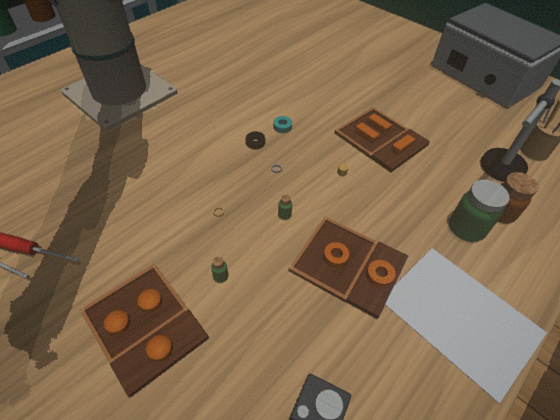

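All five pieces lie flat in their trays: bars (86,176) and (127,177), ring (401,46), rounds (653,187) and (704,192) in the top crop. The vials have not moved.

```bash
python3 -c "
from rig import ctrl
print(ctrl.hand_in())"
```

```text
the job is handed in; nothing more can be done
None
```

The job is handed in at about 42 s of robot time: the ring, two bars and two rounds each lie flat in their matching trays, and neither vial has moved in the final views.

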